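# Snap a balance's circuit board onto its barbed standoffs

## Task

Take the pharmacy balance's circuit board out of the tray by its transformer, set its four holes over the four barbed standoffs in the open housing, and push it down beside each post in turn until all four have clicked through and it lies fully home on every shoulder. The carrier plate under the standoffs floats on soft rubber: never push so hard that it bottoms (stay under about 30 N; pushing on all four posts at once takes more). Do not knock the glassware and bottles about, and leave the board lying free.

Things in the scene. Friction and masses are not known exactly. Their poses are not given: they have to be found in the camera images.
- housing: Open housing of a pharmacy balance, fixed on the bench: grey box 145 mm (its x) by 190 mm (its y), walls 30 mm high and 6 mm thick, with a 50 mm deep, 20 mm high key panel (dark display, three keys) along its -x side. Origin: centre of the box's underside, on the bench; z up. Inside: a dark steel carrier plate with four white barbed plastic standoffs.
- deck (a joint): Sinking of the carrier plate, m (0 = up, grows downward). The plate stands on soft rubber mounts: it does not tilt, but sinks straight down by several mm under a pushing finger, before a post clicks, and comes back up when let go. Its hard stop is at 13 mm, reached at about 34 N. The four standoffs sink with it.
- board: The loose green circuit board, 95 mm (x) by 140 mm (y), 3 mm thick, 0.13 to 0.25 kg, lying flat, right side up, in the tray. Origin: centre of its underside; z up; x runs from the two capacitors' edge to the white connector's edge. Four 9 mm square holes at (-35, +56), (-35, -56), (+35, +46), (+35, -46) mm: it fits the standoffs only with its x along the housing's x.
- board_grip (a point): Centre of the steel transformer block in the middle of the board (grasp here): 34 mm (board x) by 30 mm (board y) by 30 mm high; this point is 15 mm above the board's top face, 18 mm above its underside; axes as the board's. Other parts on the board: two capacitors 11 mm high at (-36, +-7) mm, a connector 8 mm high at (+41, 0) mm, chips under 2 mm high.
- tray: White plastic tray, 175 mm (x) by 205 mm (y), floor 4 mm, walls 4 mm thick and 14 mm high, fixed; origin at the centre of its underside. The board starts in it.
- mortar: White mortar, 96 mm across, 52 mm high, with its pestle leaning out to 90 mm height; origin at the centre of its underside. To be left alone.
- beaker: Glass beaker, 64 mm across, 85 mm high; origin at the centre of its underside. To be left alone.
- jar: Amber glass jar, 60 mm across, 85 mm high; origin at the centre of its underside. To be left alone.
- flask: White plastic bottle, 72 mm across, 130 mm high; origin at the centre of its underside. To be left alone.
- post_0 (a point): Standoff 0, key-panel side, +y: centre of its 15 mm wide shoulder, on which the board must finally rest, 32 mm above the bench when unloaded; axes as the housing's. Above it: a neck 6.6 mm thick, and from 5 mm up an arrow head with two spring barbs, 12.4 mm across (along x), narrowing to a 2.4 mm tip 12.8 mm up.
- post_1 (a point): Standoff 1, key-panel side, -y: centre of its 15 mm wide shoulder, on which the board must finally rest, 32 mm above the bench when unloaded; axes as the housing's. Shape as post_0. A board laid on the four tips rests with its underside 7 to 8 mm above the shoulders.
- post_2 (a point): Standoff 2, +x side, +y: centre of its 15 mm wide shoulder, on which the board must finally rest, 32 mm above the bench when unloaded; axes as the housing's. Shape as post_0. A push of 10 to 26 N beside a post squeezes its barbs in; they snap out (the force drops by some 5 N) over it when its underside is 2 mm above the shoulder, and it drops home.
- post_3 (a point): Standoff 3, +x side, -y: centre of its 15 mm wide shoulder, on which the board must finally rest, 32 mm above the bench when unloaded; axes as the housing's. Shape as post_0. Once snapped, the board cannot be lifted off again.
- hole_0 (a point): Hole 0 of the board, the one that goes over standoff 0: its centre, on the board's underside; axes as the board's.
- hole_1 (a point): Hole 1 of the board, the one that goes over standoff 1: its centre, on the board's underside; axes as the board's.
- hole_2 (a point): Hole 2 of the board, the one that goes over standoff 2: its centre, on the board's underside; axes as the board's.
- hole_3 (a point): Hole 3 of the board, the one that goes over standoff 3: its centre, on the board's underside; axes as the board's.
- press_0 (a point): Bare spot on the board's top face beside hole 0, (-35, 32) mm (x, y) from the board's centre, 24 mm from the hole towards the board's middle, where shut fingertips can push.
- press_1 (a point): Bare spot on the board's top face beside hole 1, (-35, -32) mm (x, y) from the board's centre, 24 mm from the hole towards the board's middle, where shut fingertips can push.
- press_2 (a point): Bare spot on the board's top face beside hole 2, (35, 22) mm (x, y) from the board's centre, 24 mm from the hole towards the board's middle, where shut fingertips can push.
- press_3 (a point): Bare spot on the board's top face beside hole 3, (35, -22) mm (x, y) from the board's centre, 24 mm from the hole towards the board's middle, where shut fingertips can push.
Mind the look-alikes: they are no part of the job. Of the things that look like the board, take the one that is nearest to the robot's base at the start.

How it is judged:
By the outcome, as a careful person would: the job done as asked, in the order asked, and still so for the second after the job is handed in, with the robot touching nothing.
It also fails if it takes over 64 s, if anything falls off the work surface, if the arm or the gripper's body presses on something with over 40 N, if the wrist force passes 120 N, or if a joint passes its speed limit or range.

## Robot

A 7-joint arm with a two-finger parallel gripper is mounted at the origin on the work surface. World frame = base frame: x ahead of the robot, y to its left, z up, the work surface at z = 0. Lengths are in m, angles in rad, forces in N, time in s.
With the tool pointing down it reaches from about 0.4 to 0.9 m from the base axis. Payload 5.5 kg.
Tool frame: the origin (TCP) lies midway between the tips of the shut fingers; the grasp point (between the pads) lies 19 mm behind it (manip.grip_depth is the distance from the TCP to the grasp point, in m); z points along the fingers, y is the line along which they close (so a half turn about z gives the same grasp; the last joint's range is limited). The gripper opens to 92 mm and grips with 3 to 60 N. Pads are 19 mm wide; open, the fingers measure 130 mm over their backs; the gripper's body (75 mm by 190 mm) begins 47 mm behind the grasp point.
Start: joints at [-0.875, 0.501, -0.427, 1.55, 0.221, 1.138, -0.21], TCP at [0.273, 0.59, 0.227] pointing down, gripper open.
Joint ranges: [-2.88, 2.88], [-0.31, 2.03], [-1.54, 1.56], [0.2, 2.42], [-1.41, 4.55], [0.19, 2.02], [-2.57, 2.57]. Speed limits (rad/s): [2.57, 2.57, 3.14, 3.14, 3.14, 3.14, 3.14].

## Interface

Orientations are given as a unit quaternion [x, y, z, w].
In Python, from bench import manip, effector, viewer gives the robot as it stands. Calls block until the motion is done:
- manip.move_pose(position, orientation): joint-space move of the TCP to a pose.
- manip.servo_line(position, ori=None, vel=0.15): straight line of the TCP; ori=None keeps the orientation; vel is the mean speed in m/s.
- manip.movej(angles): joint-space move.
- effector.open_jaws() and effector.close(f_grip=None): open the fingers fully, or close them until they stop; f_grip is the grip in N (None keeps the last).
- manip.sleep(seconds).
- manip.solve_ik(position, orientation): joint angles nearest the present ones, or None.
- viewer.get_image(name): name is "side" or "top"; returns the picture (400x640x3 uint8, red, green, blue); there is no depth.
- viewer.get_calibration(name): a dict with "vfov" (degrees; the focal length in pixels is half the picture's height over the tangent of half this angle, whatever the lens; pixels are square), "cx", "cy" (the principal point, pixels), "eye" and "attitude" of the camera in the world. Camera axes: x right, y down, z forward; pixel columns grow to the right and rows downward; lengths in m; the calibration is good to about 2 mm. A picture is of the moment at which its call begins. get_calibration takes no time and is no camera call.
A pose or a line that the arm cannot do raises manip.PlanningError and nothing moves.
- manip.hand_in(): hands the job in; it is judged then, once.
Readings, each from a call of its own:
- manip.current_clock(): time.
- manip.current_q(): joint angles.
- manip.current_joint_velocities(): joint speeds.
- manip.current_tau(): joint torques, N m.
- manip.current_tool_pos(): TCP position.
- manip.current_tcp_rot(): TCP orientation.
- manip.current_force(): force on the tool from outside, world axes, zero at the start.
- manip.current_wrist_torque(): the same for the moment, N m.
- manip.current_finger_gap(): finger opening in m.
- manip.current_gripper_force(): force on a finger pad.
Only numpy, scipy, OpenCV 4.12 (cv2) and the standard library are available. Lean on these libraries where they do the work, as an engineer would, in place of code of your own. Each camera call takes 0.05 s, during which the arm holds its last target. There are 200 camera calls.

## Working session

There is one attempt and no reset: what is moved stays moved. The work goes in short steps, each a Python script; the robot and the scene stay as the last script left them, time stands still between calls to the robot, and variables do not carry over. Pictures are saved under pics/ and viewed, at most 10 in all, crops included, and the job is handed in when it is done.

```bash
mkdir -p pics
python3 - <<'E'
from bench import manip, effector, viewer
import cv2
for n in("side","top"):
    im=viewer.get_image(n); cv2.imwrite(f"pics/{n}0.png",im[:,:,::-1]); print(n,viewer.get_calibration(n))
print(manip.current_clock(),manip.current_tcp_rot(),manip.grip_depth)
E
```

```text
side {'vfov': 47.235393960042835, 'cx': 321.3863923649469, 'cy': 200.62767652648063, 'eye': array([ 0.13568862, -1.03662879,  1.17023212]), 'attitude': array([ 0.89367259, -0.23731555,  0.08882644, -0.37032486])}
top {'vfov': 50.303716609905614, 'cx': 320.42130934624987, 'cy': 196.50519845614946, 'eye': array([ 0.43231209, -0.08723045,  1.60218167]), 'attitude': array([-0.70422322,  0.70726992, -0.04104145,  0.04641679])}
0.1 [ 2.14700451e-01  9.76679567e-01 -8.34273675e-04 -2.09852310e-04] 0.0188
```

View pics/top0.png

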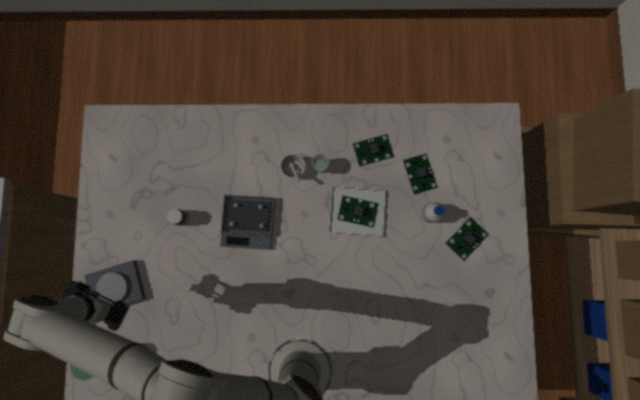

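View pics/side0.png

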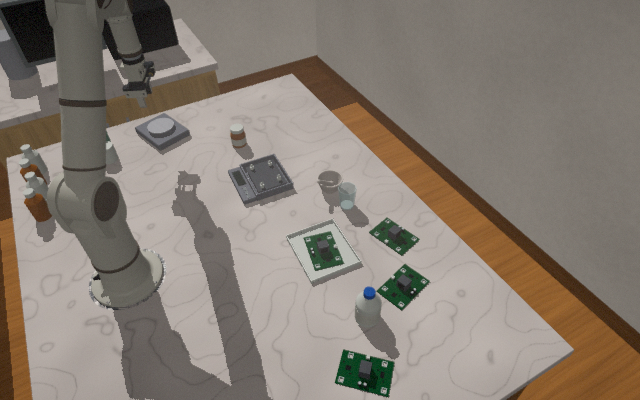

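The top view shows the tray board at about (358,211), which is the board nearest the base, and the housing at (249,222) with its key panel towards the robot. Next I'll zoom in on both.

Run:
```python
import cv2,numpy as np
t=cv2.imread("pics/top0.png");s=cv2.imread("pics/side0.png")
def c(i,x,y,w=66,h=50): return cv2.convertScaleAbs(cv2.resize(i[y:y+h,x:x+w],(400,300),interpolation=cv2.INTER_CUBIC),alpha=1.5)
cv2.imwrite("pics/z0.png",np.vstack([np.hstack([c(t,325,186),c(t,217,192,79,60)]),np.hstack([c(s,285,218,79,60),c(s,226,150,70,53)])]))
```

```text
(no output)
```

View pics/z0.png

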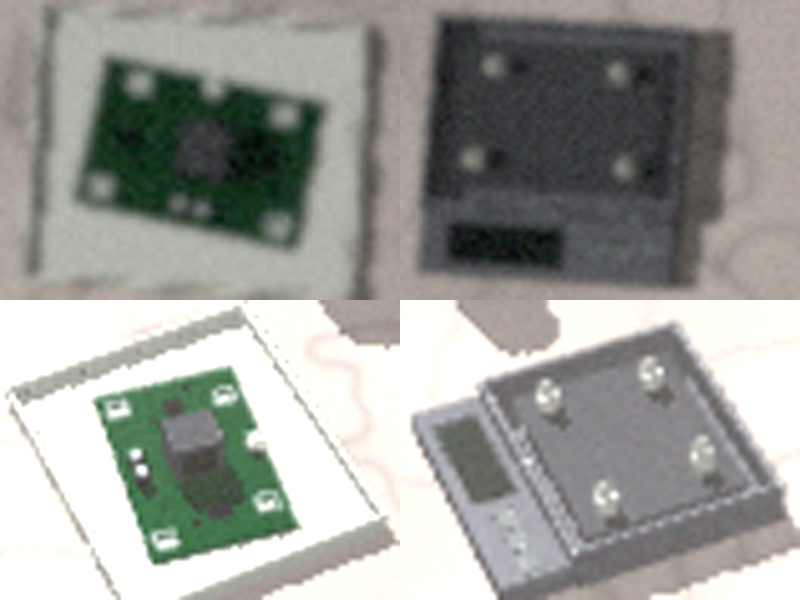

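The crops show the board with its connector edge up (+x world) and its four white hole pads visible. The housing's key panel is at the bottom with four white posts, so both are only slightly rotated. Next I'll measure the blobs in both views.

```bash
cat > h.py <<'E'
import cv2,numpy as np
from scipy.spatial.transform import Rotation as R
from bench import manip,effector,viewer
M=np.array([[-35,56],[-35,-56],[35,46],[35,-46]])/1e3
def ray(n,p):
    c=viewer.get_calibration(n); f=200/np.tan(np.radians(c['vfov'])/2)
    d=R.from_quat(c['attitude']).apply([(p[0]-c['cx'])/f,(p[1]-c['cy'])/f,1]); return c['eye'],d
def onz(n,p,z):
    e,d=ray(n,p); return (e+d*(z-e[2])/d[2])[:2]
def tri(p,q):
    (e,d),(g,k)=ray('top',p),ray('side',q)
    s=np.linalg.lstsq(np.c_[d,-k],g-e,rcond=None)[0]; a,b=e+d*s[0],g+k*s[1]; return (a+b)/2,np.linalg.norm(a-b)
def fit(P,m=M):   # planar rigid fit -> centre, yaw, residual
    mc,pc=m.mean(0),P.mean(0); a=m-mc;b=P-pc
    t=np.arctan2((a[:,0]*b[:,1]-a[:,1]*b[:,0]).sum(),(a*b).sum()); r=np.array([[np.cos(t),-np.sin(t)],[np.sin(t),np.cos(t)]])
    c=pc-r@mc; return c,t,np.linalg.norm(P-(m@r.T+c),axis=1)
def blobs(mask,w,lo,hi):  # weighted centroids
    n,l,st,_=cv2.connectedComponentsWithStats(mask.astype(np.uint8),connectivity=8); o=[]
    for i in range(1,n):
        if lo<=st[i,4]<=hi:
            y,x=np.where(l==i); k=w[y,x]; o.append((round((x*k).sum()/k.sum(),2),round((y*k).sum()/k.sum(),2),int(st[i,4])))
    return o
def rot(p,t): return np.array([p[0]*np.cos(t)-p[1]*np.sin(t),p[0]*np.sin(t)+p[1]*np.cos(t)])
E
python3 - <<'E'
from h import *
for n,B,H in(("top",(325,186,66,50),(219,194,60,34)),("side",(285,218,79,60),(238,152,56,47))):
    im=cv2.imread(f"pics/{n}0.png").astype(float)
    for nm,(x,y,w,h) in(("board",B),("house",H)):
        big=cv2.resize(im[y:y+h,x:x+w],None,fx=4,fy=4,interpolation=cv2.INTER_CUBIC)
        v=big.min(2)
        if nm=="board":
            g=((big[:,:,1]-big[:,:,2])>18)&(big[:,:,2]<110)
            ct=max(cv2.findContours(cv2.morphologyEx(g.astype(np.uint8),cv2.MORPH_CLOSE,np.ones((25,25))),0,2)[0],key=cv2.contourArea)
            m=np.zeros(v.shape,np.uint8);cv2.drawContours(m,[ct],-1,1,-1)
            q=cv2.boxPoints(cv2.minAreaRect(ct)); print(n,"rect", ((q+.5)/4-.5+[x,y]).round(1).tolist())
        else: m=np.ones(v.shape,np.uint8)
        th={"topboard":75,"sideboard":150,"tophouse":70,"sidehouse":140}[n+nm]
        print(n,nm,[((a+.5)/4-.5+x,(b+.5)/4-.5+y,c) for a,b,c in blobs((v>th)&(m>0),np.maximum(v-th*.7,1),60,900)], np.percentile(v,[50,90,99]).round())
E
```

```text
top rect [[338.4, 218.0], [343.0, 196.5], [376.8, 203.9], [372.1, 225.3]]
top board [] [ 97. 114. 116.]
top house [(np.float64(234.69), np.float64(204.7775), 110), (np.float64(259.2125), np.float64(206.0), 95), (np.float64(230.585), np.float64(223.36), 119), (np.float64(260.40999999999997), np.float64(225.175), 95)] [ 40.  86. 104.]
side rect [[303.0, 237.4], [331.0, 227.7], [343.2, 262.7], [315.2, 272.4]]
side board [(np.float64(308.025), np.float64(240.0075), 60), (np.float64(317.515), np.float64(266.255), 61)] [166. 182. 188.]
side house [(np.float64(238.4675), np.float64(196.725), 130), (np.float64(289.3375), np.float64(197.18), 418)] [ 95. 167. 173.]
```

```bash
cat >> h.py <<'E'
def cen(im,p,r=3.5):
    w=int(8*(2*r)); v=cv2.getRectSubPix(im.min(2).astype(np.float32),(int(2*r)+1,)*2,tuple(map(float,p)))
    lo,hi=np.percentile(v,[20,98]); k=np.clip(v-(lo+.4*(hi-lo)),0,None); y,x=np.indices(v.shape); c=(v.shape[0]-1)/2
    return np.array([p[0]+(x*k).sum()/k.sum()-c,p[1]+(y*k).sum()/k.sum()-c])
def cen2(im,p,r=3.5): return cen(im,cen(im,p,r),r)
E
python3 - <<'E'
from h import *
T=cv2.imread("pics/top0.png");S=cv2.imread("pics/side0.png")
# order 0:(-x,+y) 1:(-x,-y) 2:(+x,+y) 3:(+x,-y)
tb=[(341.7,216.8),(371.2,223.2),(348,199.5),(372,205)]
sb=[(308.3,239.3),(317.4,265),(329.4,236.8),(337.9,257.5)]
th=[(230.6,223.4),(260.4,225.2),(234.7,204.8),(259.2,206)]
sh=[(251.9,167),(262,184.6),(270.1,162.8),(279,177.1)]
for nm,a,b,z in(("board",tb,sb,.007),("house",th,sh,.040)):
    a=[cen2(T,p) for p in a]; b=[cen2(S,p,3) for p in b]
    for n,l in(("top",a),("side",b)):
        P=np.array([onz(n,p,z) for p in l]); c,t,r=fit(P); print(nm,n,"c",c.round(4),"yaw",round(t,4),"res mm",(r*1e3).round(1), np.round(l,1).tolist())
    X=[tri(p,q) for p,q in zip(a,b)]; c,t,r=fit(np.array([x[0][:2] for x in X])); print("  tri",c.round(4),round(t,4),(r*1e3).round(1),[ (round(x[0][2],4),round(x[1]*1e3,1)) for x in X])
q=np.array([[338.4,218.0],[343.0,196.5],[376.8,203.9],[372.1,225.3]])
for n,q in(("top",q),("side",np.array([[303.0,237.4],[331.0,227.7],[343.2,262.7],[315.2,272.4]]))):
    P=np.array([onz(n,p,.007) for p in q]);print("rect",n,P.mean(0).round(4),np.linalg.norm(np.diff(P,axis=0),axis=1).round(3), P.round(3).tolist())
E
```

```text
board top c [ 0.5747 -0.2175] yaw -0.223 res mm [14.7 15.9 13.6 12.1] [[339.0, 219.8], [372.7, 227.4], [348.8, 195.9], [372.7, 201.6]]
board side c [ 0.5818 -0.2171] yaw -0.2319 res mm [5.1 4.9 6.1 2.1] [[307.2, 238.5], [317.2, 266.0], [331.4, 235.5], [338.7, 257.1]]
  tri [ 0.5776 -0.2183] -0.2279 [10.3 12.9  9.8  7.5] [(np.float64(0.005), np.float64(15.4)), (np.float64(0.0183), np.float64(14.8)), (np.float64(0.0095), np.float64(0.7)), (np.float64(0.0081), np.float64(3.8))]
house top c [0.56   0.1973] yaw -0.0625 res mm [1.2 0.8 0.6 0.7] [[230.7, 223.3], [260.5, 225.2], [234.8, 204.8], [259.3, 206.1]]
house side c [0.5605 0.1868] yaw -0.0489 res mm [1.9 0.9 1.2 2.6] [[251.2, 166.4], [261.4, 184.1], [269.3, 162.2], [278.1, 176.0]]
  tri [0.5626 0.1986] -0.0648 [0.5 0.6 0.1 0. ] [(np.float64(0.0283), np.float64(3.2)), (np.float64(0.0284), np.float64(3.8)), (np.float64(0.0296), np.float64(4.0)), (np.float64(0.0322), np.float64(3.8))]
rect top [ 0.5757 -0.2147] [0.083 0.13  0.083] [[0.549, -0.143], [0.63, -0.161], [0.602, -0.287], [0.521, -0.268]]
rect side [ 0.5793 -0.2178] [0.102 0.152 0.095] [[0.547, -0.14], [0.649, -0.15], [0.608, -0.296], [0.514, -0.285]]
```

```bash
cat >> h.py <<'E'
def quat(yaw): a=(yaw+np.pi/2)/2; return np.array([np.cos(a),np.sin(a),0,0])   # tool y along yaw
def best(p,yaw):
    q=manip.current_q(); o=[]
    for k in(0,np.pi,-np.pi):
        s=manip.solve_ik(np.asarray(p,float),quat(yaw+k))
        if s is not None: o.append((np.abs(np.array(s)-q).max(),yaw+k))
    return quat(min(o)[1])
def go(p,yaw): manip.move_pose(np.asarray(p,float),best(p,yaw))
def st(m=''): print(m,'t',round(manip.current_clock(),2),'p',np.round(manip.current_tool_pos(),4),'F',np.round(manip.current_force(),1),'gap',round(manip.current_finger_gap(),4))
E
python3 - <<'E'
from h import *
c=np.array([.577,-.216]);t=-.222
go([*c,.09],t); st('above')
manip.servo_line([*c,.022]); effector.close(8); st('xsq')
c=np.array(manip.current_tool_pos()[:2]) 
effector.open_jaws(); manip.servo_line([*c,.060]); 
go([*c,.060],t+np.pi/2); st('rot'); manip.servo_line([*c,.011],vel=.08); st('low'); effector.close(40); st('ysq')
manip.servo_line([*c,.16]); st('lift'); print(R.from_quat(manip.current_tcp_rot()).as_matrix().round(3).tolist(), manip.current_q())
E
```

```text
above t 3.16 p [ 0.5776 -0.2146  0.0901] F [-0.3 -0.1 -0.2] gap 0.0919
xsq t 4.69 p [ 0.577 -0.216  0.022] F [ 0.8 -0.8  0.4] gap 0.0333
rot t 7.33 p [ 0.5765 -0.2158  0.0593] F [ 0.6 -0.4 -0. ] gap 0.0922
low t 8.09 p [ 0.577  -0.2163  0.011 ] F [ 0.1  0.2 -0.4] gap 0.0915
ysq t 9.07 p [ 0.5769 -0.216   0.011 ] F [ 0.  -0.6  0.2] gap 0.0293
lift t 10.22 p [ 0.5762 -0.2155  0.1589] F [ 0.2 -0.3 -1.3] gap 0.0298
[[0.975, -0.22, -0.002], [-0.22, -0.975, 0.001], [-0.002, -0.0, -1.0]] [-0.18156604  0.56110191  0.68022053  1.73128204 -0.40944065  0.99779524
 -1.14191082]
```

Run:
```python
from h import *
c=[.561,.198];t=-.063
go([*c,.16],t+np.pi/2); manip.servo_line([*c,.075]); manip.sleep(.2); st()
I={n:viewer.get_image(n)[:,:,::-1].copy() for n in("top","side")}
for n in I: cv2.imwrite(f"pics/{n}1.png",I[n])
print(R.from_quat(manip.current_tcp_rot()).as_matrix().round(4).tolist())
def c_(i,x,y,w=80,h=60): return cv2.convertScaleAbs(cv2.resize(i[y:y+h,x:x+w],(400,300),interpolation=cv2.INTER_CUBIC),alpha=1.5)
cv2.imwrite("pics/z1.png",np.hstack([c_(I['top'],212,185),c_(I['side'],222,135)]))
```

```text
t 12.67 p [0.5619 0.1983 0.0762] F [ 0.7  0.2 -2. ] gap 0.0302
[[0.998, -0.0628, 0.0013], [-0.0628, -0.998, 0.0008], [0.0013, -0.0009, -1.0]]
```

View pics/z1.png

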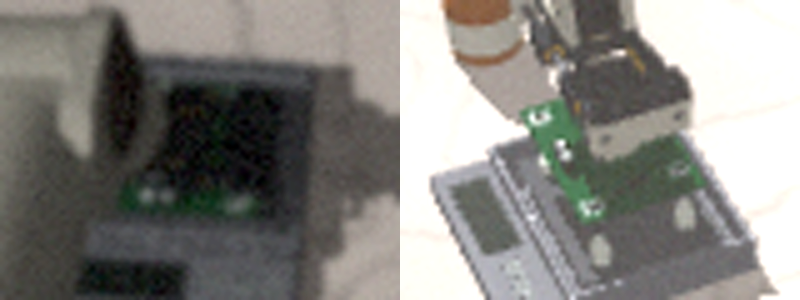

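The side crop shows the board's holes 0, 1 and 3 at about (250,158), (260,176.5) and (278.5,168.5). The top crop shows hole 1 at about (260,225.5). The board's true pose is known from the grip, so these points give the camera bias.

Run:
```python
from h import *
T=cv2.imread("pics/top1.png");S=cv2.imread("pics/side1.png")
p=np.array([.5619,.1983]);t=-.063;z=.0722
for n,i,k in(("side",0,(250,158)),("side",1,(260,176.5)),("side",3,(278.5,168.5)),("top",1,(260,225.5))):
    im=T if n=="top" else S; q=cen2(im,k,2.5); m=onz(n,q,z); e=p+rot(M[i],t); print(n,i,q.round(2),"meas-exp mm",((m-e)*1e3).round(1), "guess",((onz(n,k,z)-e)*1e3).round(1))
# posts: top rays at several heights, side same
th=[(230.7,223.3),(260.5,225.2),(234.8,204.8),(259.3,206.1)];sh=[(251.2,166.4),(261.4,184.1),(269.3,162.2),(278.1,176.0)]
for zz in(.034,.037,.040):
    for n,l in(("top",th),("side",sh)):
        P=np.array([onz(n,k,zz) for k in l]);c,tt,r=fit(P);print(zz,n,c.round(4),round(tt,3))
im=cv2.imread("pics/side0.png")[150:195,240:290];b=cv2.imread("pics/top0.png")[195:235,222:268]
f=lambda i:cv2.convertScaleAbs(cv2.resize(i,(400,360),interpolation=cv2.INTER_NEAREST),alpha=1.3)
cv2.imwrite("pics/z2.png",np.hstack([f(b),f(im)]))
```

```text
side 0 [248.44 158.94] meas-exp mm [-5.2 -6. ] guess [ 2.  -3.9]
side 1 [258.94 176.2 ] meas-exp mm [-3.2 -2.3] guess [-0.5 -5.7]
side 3 [281.34 165.77] meas-exp mm [20.5  2.7] guess [ 5.  -5.7]
top 1 [259.24 225.45] meas-exp mm [-4.5 -0.3] guess [-4.7 -3. ]
0.034 top [0.5605 0.1984] -0.062
0.034 side [0.5627 0.1933] -0.048
0.037 top [0.5603 0.1979] -0.062
0.037 side [0.5616 0.1901] -0.048
0.04 top [0.56   0.1973] -0.062
0.04 side [0.5604 0.1868] -0.048
```

View pics/z2.png

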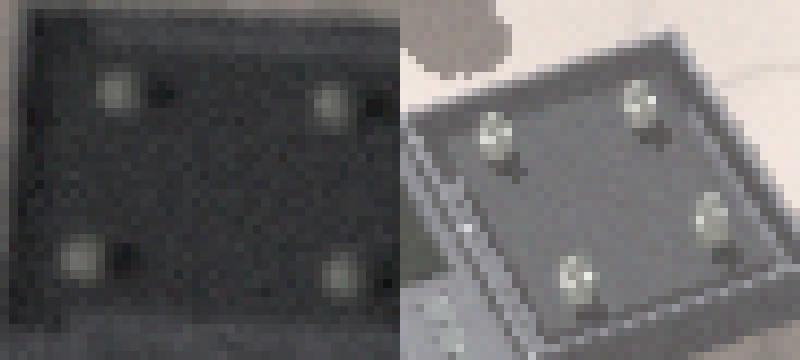

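The cameras agree on posts at (0.562, 0.198), yaw about -0.062, once the bias is removed. I'll lower the board slowly and use contact height as the fit check: it should seat at TCP about 46.5 mm, or 52 mm if it is stuck on the tips.

```bash
cat >> h.py <<'E'
def descend(xy,z0,z1,dF,step=.001,v=.04):
    """step down until the upward force rises by dF; returns commanded z and log"""
    manip.servo_line([*xy,z0]); manip.sleep(.15); f0=np.mean([manip.current_force() for _ in range(3)],0); L=[];z=z0
    while z>z1:
        z-=step; manip.servo_line([*xy,z],vel=v); f=np.array(manip.current_force())-f0; p=manip.current_tool_pos(); L.append((round(z*1e3,1),round(p[2]*1e3,1),*f.round(1)))
        if f[2]>dF: break
    return z,L
E
python3 - <<'E'
from h import *
z,L=descend([.562,.198],.057,.044,4)
for l in L: print(*l)
st()
cv2.imwrite("pics/side2.png",viewer.get_image("side")[:,:,::-1])
E
```

```text
56.0 56.2 -0.5 0.1 0.1
55.0 55.0 0.0 -1.1 0.2
54.0 53.9 -0.2 -0.6 0.5
53.0 52.9 -0.7 0.0 -0.2
52.0 51.9 1.1 -0.6 0.1
51.0 50.9 -1.0 -1.2 -0.4
50.0 49.9 -0.3 -1.1 0.2
49.0 48.9 0.4 -0.6 -0.0
48.0 48.0 -0.7 -0.2 0.2
47.0 47.1 -0.4 -1.3 1.2
46.0 46.3 -0.2 -1.3 3.8
45.0 45.3 -0.6 -0.4 5.9
 t 16.18 p [0.5622 0.1981 0.0453] F [-0.4  0.4  4.2] gap 0.0297
```

The board seated at TCP about 47.3 mm with no side force, so it is on the posts. Now I'll release it and press post 0.

```bash
cat >> h.py <<'E'
C=np.array([.562,.198]);T0=-.063
PP=np.array([[-35,32],[-35,-32],[36,26],[36,-26]])/1e3
def press(i,zs=.052,fmax=27.5,step=.0006):
    xy=C+rot(PP[i],T0); p=manip.current_tool_pos()
    go([*xy,.075],T0); manip.servo_line([*xy,zs]); manip.sleep(.15); f0=np.mean([manip.current_force()[2] for _ in range(3)]); z=zs;pk=0;L=[];cl=False
    while z>.018:
        z-=step; manip.servo_line([*xy,z],vel=.04); f=manip.current_force()[2]-f0; L.append((round(manip.current_tool_pos()[2]*1e3,1),round(f,1))); pk=max(pk,f)
        if f>fmax: break
        if pk>9 and f<pk-3.2: cl=True; break
    print('post',i,'click',cl,'peak',round(pk,1),L[::4],L[-4:]); manip.sleep(.15); st(); manip.servo_line([*xy,.075]); return cl
E
python3 - <<'E'
from h import *
effector.open_jaws(); p=manip.current_tool_pos(); manip.servo_line([*p[:2],.10]); effector.close(20); st()
press(0)
cv2.imwrite("pics/side3.png",viewer.get_image("side")[:,:,::-1]); st()
E
```

```text
t 19.28 p [0.562 0.198 0.1  ] F [ 0.7 -0.1  0.2] gap 0.0003
post 0 click True peak 21.3 [(np.float64(51.8), np.float64(0.9)), (np.float64(49.0), np.float64(1.6)), (np.float64(46.5), np.float64(1.3)), (np.float64(44.2), np.float64(0.4)), (np.float64(41.9), np.float64(4.5)), (np.float64(39.8), np.float64(8.0)), (np.float64(37.8), np.float64(12.4)), (np.float64(35.9), np.float64(14.9)), (np.float64(33.9), np.float64(18.9))] [(np.float64(33.9), np.float64(18.9)), (np.float64(33.4), np.float64(18.7)), (np.float64(32.9), np.float64(21.3)), (np.float64(31.7), np.float64(14.7))]
 t 30.04 p [0.5295 0.232  0.0317] F [-3.8 -1.8 14.7] gap 0.0004
 t 30.54 p [0.5284 0.2319 0.074 ] F [-0.4 -0.6 -0. ] gap 0.0005
```

```bash
sed -i 's/f<pk-3.2/f<pk-2.5/; s/step=.0006/step=.0009/' h.py
python3 - <<'E'
from h import *
press(1,.046)
st()
E
```

```text
post 1 click True peak 9.4 [(np.float64(45.5), np.float64(-1.3)), (np.float64(41.6), np.float64(0.9)), (np.float64(38.2), np.float64(6.6))] [(np.float64(38.2), np.float64(6.6)), (np.float64(37.5), np.float64(8.1)), (np.float64(36.7), np.float64(9.4)), (np.float64(35.7), np.float64(4.0))]
 t 34.55 p [0.5252 0.1682 0.0352] F [ 0.4 -0.8  3.9] gap 0.0004
 t 34.97 p [0.5251 0.1685 0.075 ] F [ 0.4  0.2 -0.7] gap 0.0004
```

Run:
```python
from h import *
xy=C+rot(PP[1],T0); 
manip.servo_line([*xy,.042]); manip.sleep(.1); f0=manip.current_force()[2]
pk=0
for z in np.arange(.039,.020,-.0012):
    manip.servo_line([*xy,z],vel=.06); f=manip.current_force()[2]-f0; print(round(manip.current_tool_pos()[2]*1e3,1),round(f,1)); pk=max(pk,f)
    if f>26 or (pk>9 and f<pk-2.5): break
st(); manip.servo_line([*xy,.075]); manip.sleep(.1)
I={n:viewer.get_image(n)[:,:,::-1].copy() for n in("top","side")}
c_=lambda i,x,y,w=80,h=60: cv2.convertScaleAbs(cv2.resize(i[y:y+h,x:x+w],(400,300),interpolation=cv2.INTER_CUBIC),alpha=1.4)
cv2.imwrite("pics/z3.png",np.hstack([c_(I['top'],212,185),c_(I['side'],222,135)])); st()
```

```text
39.3 -0.7
37.9 0.8
36.5 0.2
35.5 2.7
34.5 5.2
33.4 8.3
32.4 10.4
31.5 12.5
30.5 13.9
29.5 16.3
28.6 18.4
27.6 20.3
26.7 22.8
25.7 26.1
 t 38.93 p [0.5253 0.1683 0.0257] F [-7.5 -3.2 25.7] gap 0.0002
 t 39.62 p [0.524  0.1679 0.0736] F [-0.  -0.1 -0.7] gap 0.0004
```

View pics/z3.png

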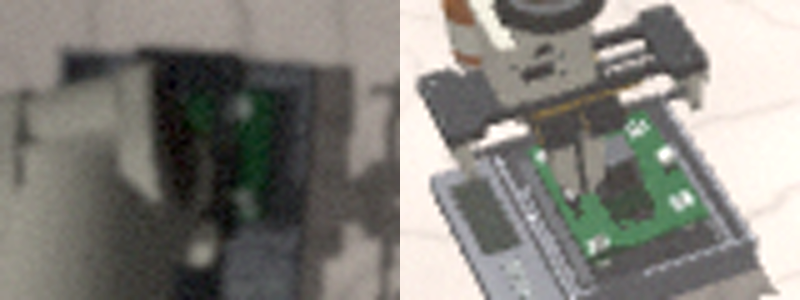

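The re-press shows contact at about 35.5 mm followed by a linear deck spring, so posts 0 and 1 are home. Posts 2 and 3 are next.

```bash
sed -i 's/go(\[\*xy,.075\],T0)/manip.servo_line([*p[:2],.085],vel=.3); go([*xy,.085],T0)/' h.py
python3 - <<'E'
from h import *
if press(2,.044): press(3,.043)
st()
E
```

```text
post 2 click True peak 11.4 [(np.float64(43.5), np.float64(0.7)), (np.float64(39.8), np.float64(5.2)), (np.float64(37.0), np.float64(11.3))] [(np.float64(37.0), np.float64(11.3)), (np.float64(36.2), np.float64(11.4)), (np.float64(35.2), np.float64(9.8)), (np.float64(33.5), np.float64(5.9))]
 t 44.06 p [0.6002 0.2217 0.0335] F [ 0.2 -0.7  5. ] gap 0.0006
post 3 click False peak 28.3 [(np.float64(42.6), np.float64(0.4)), (np.float64(38.4), np.float64(0.6)), (np.float64(35.1), np.float64(3.1)), (np.float64(32.1), np.float64(9.6)), (np.float64(29.4), np.float64(15.7)), (np.float64(26.6), np.float64(22.5)), (np.float64(23.9), np.float64(28.3))] [(np.float64(26.0), np.float64(24.4)), (np.float64(25.2), np.float64(25.2)), (np.float64(24.6), np.float64(26.6)), (np.float64(23.9), np.float64(28.3))]
 t 52.04 p [0.5966 0.1699 0.0239] F [-10.5  -2.5  27.9] gap 0.0005
 t 52.56 p [0.596  0.1698 0.0745] F [-0.7  0.1 -0.8] gap 0.0008
```

Run:
```python
from h import *
xy=C+rot(PP[2],T0); f0=manip.current_force()[2]
manip.servo_line([*xy,.0745],vel=.2); manip.servo_line([*xy,.040],vel=.12)
for z in(.0355,.034,.0325,.031,.0295): 
    manip.servo_line([*xy,z],vel=.06); print(round(manip.current_tool_pos()[2]*1e3,1),round(manip.current_force()[2]-f0,1))
manip.servo_line([*xy,.15],vel=.3); st()
I={n:viewer.get_image(n)[:,:,::-1].copy() for n in("top","side")}
c_=lambda i,x,y,w=80,h=60: cv2.convertScaleAbs(cv2.resize(i[y:y+h,x:x+w],(400,300),interpolation=cv2.INTER_CUBIC),alpha=1.4)
cv2.imwrite("pics/z4.png",np.hstack([c_(I['top'],212,185),c_(I['side'],222,135)])); st()
```

```text
35.8 1.2
34.6 4.6
33.3 6.8
32.2 9.1
31.1 12.2
 t 55.2 p [0.5999 0.222  0.151 ] F [-0.3 -0.3 -0.7] gap 0.0008
 t 55.3 p [0.5984 0.2214 0.1487] F [-0.2 -0.3 -0.2] gap 0.0007
```

View pics/z4.png

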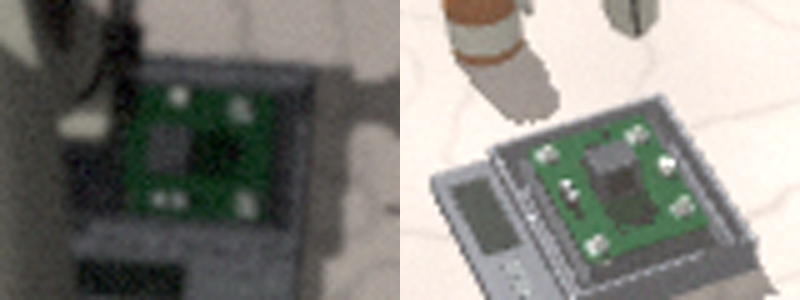

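The side crop shows the board flat, with all four arrow heads standing out through the holes at about (545,155), (596,243), (637,133) and (683,205). The gripper is clear. Contact heights and stiffness at posts 1, 2 and 3 all match "home".

```bash
python3 -c "
from bench import manip; print(manip.hand_in())"
```

```text
the job is handed in; nothing more can be done
None
```

The board is on all four standoffs and lying free, and I handed the job in at about 55 s, with a peak push of about 28 N. Posts 0, 1 and 2 gave a clear force drop. Post 3 showed none of its own and probably snapped during the push on post 2; contact height and stiffness at posts 1, 2 and 3 match a fully seated board, but post 0 was not pressed a second time.

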